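Scan an ink tin in the print studio

ROBOT

A 7-joint arm with a two-finger parallel gripper is mounted at the origin on the work surface. World frame = base frame: x ahead of the robot, y to its left, z up, the work surface at z = 0. Lengths are in m, angles in rad, forces in N, time in s.
With the tool pointing down it reaches from about 0.425 to 0.95 m from the base axis. Payload 4.7 kg.
Tool frame: the origin (TCP) lies on the centre line of the jaws, within the pads' length; the fingertips stand 17 mm ahead of it and the grasp point (between the pads) lies 2 mm behind it (ctrl.finger_overhang is the distance from the TCP to the fingertips, in m); z points along the fingers, y is the line along which they close (so a half turn about z gives the same grasp; the last joint's range is limited). The gripper opens to 85 mm and grips with 20 to 120 N. Pads are 22 mm wide; open, the fingers measure 114 mm over their backs; the gripper's body (76 mm by 85 mm) begins 54 mm behind the grasp point. The pads swing forward as they close: fully open they stand 13 mm farther back than shut.
Start: joints at [1.206, 0.469, -0.049, 1.532, 0.024, 1.141, -0.082], TCP at [0.222, -0.637, 0.248] pointing down, gripper open.
Joint ranges: [-2.59, 2.59], [-0.33, 1.99], [-1.39, 1.29], [0.1, 2.45], [-1.04, 4.18], [0.21, 1.99], [-2.66, 2.66]. Speed limits (rad/s): [2.57, 2.57, 3.14, 3.14, 3.14, 3.14, 3.14].

INTERFACE

Orientations are given as a 3x3 rotation matrix whose columns are the frame's x, y, z axes.
In Python, from plant import ctrl gives the robot as it stands.
- The arm moves only by the tool carry_out, never from a script. Its argument "motion" is one flat list of numbers, 6 for each row, row after row: the shift along the tool's x, y, z in cm, then the turn, a rotation vector about the tool's x, y, z in degrees. A call has 1 to 8 rows; each row shifts and turns the commanded pose from where the row before left it, along the tool's axes as they then stand; what a row does not reach is not made up. A row lasts 1/8 s, in which the tool goes at most 62.5 mm and 10.7 degrees, less where a joint would pass 70% of its speed; a pose out of reach is approached as far as the arm can. A call with a gripper value outside its range is refused whole. "fingers" is the closure in counts, from 0 (fully open) to 255 (shut), set as the call begins (left out, the last holds). The fingers move at their own pace and stop on an object; "squeeze" is the grip in N (left out, the last holds). Time passes only in rows, so rows that do not move let the fingers close. It gives the time, the measured TCP pose, the force, the opening and the grip force at its end, in the units of the state.
- ctrl.get_state(): the state, without advancing time (a new reading comes with each control period).
- ctrl.camera(name): name is "side" or "top" or "wrist"; returns a dict with "color" (400x640x3 uint8, red, green, blue), "depth" (400x640 float32, m along the optical axis (not along the pixel's ray), 0 where there is no reading), "fx", "fy", "cx", "cy" (pixels), "extrinsics" (4x4, takes a point from camera to world coordinates). Camera axes: x right, y up, looking along -z (the intrinsics and any distortion apply to the point x, -y, -z); pixel columns grow to the right and rows downward; lengths in m; the calibration is good to about 2 mm. A picture is of the moment at which its call begins.
- ctrl.finish_job(): hands the job in; it is judged then, once.
Trained networks look in a picture, given as the dict that the camera call returned (one of the last four; its "shot" number tells which), for a name from the list of things; names that differ only in an ending like _2 or _b are one class to them, and where a whole thing is asked for, a point or a joint stands for the part that bears it (a point fixed in the world has none). Each returns a list of dicts, best first, with "confidence" (0 to 1); they miss things now and then, are a little off and sometimes report something else, mostly with a low value. They report only what shows in the picture. A call takes as long as a camera call. They do not tell look-alikes from the thing itself.
- ctrl.recognise(picture, name): "location" ([x, y, z] in m, in world coordinates, good to about 4 mm: the middle of the surface that is visible of it).
The state is a dict: "time": time; "joint_pos": joint angles; "qd": joint speeds; "joint_efforts": joint torques, N m; "ee_pos": TCP position; "tcp_rot": TCP orientation; "wrist_force": force on the tool from outside, world axes, zero at the start; "wrist_torque": the same for the moment, N m; "opening": opening from 0.0 (shut) to 1.0 (fully open); "gripper_force": force on a finger pad.
Only numpy, scipy, OpenCV 4.12 (cv2) and the standard library are available. Lean on these libraries where they do the work, as an engineer would, in place of code of your own. Each camera call takes 0.05 s, during which the arm holds its last target. There are 200 camera calls.

TASK

Check the taller of the two slim ink tins in at the code reader: stand it upright in the middle of the reader's round black mat, turned so that its paper label squarely faces the reader's dark window, and let go. Leave the shorter tin where it is.

Things in the scene. Friction and masses are not known exactly. Their poses are not given: they have to be found in the camera images.
- ink_tin: the tin to scan: upright closed metal cylinder, 54 mm in diameter, 90 mm high, 0.2 to 0.35 kg, loose. A white paper label with dark bars covers 80 degrees of its side; from its middle a 14 mm wide paper tongue runs up over the rim onto the lid, so the labelled side shows from above. Origin: centre of its underside. z up; x points from the axis to the middle of the label.
- label (a point): the middle of the tall tin's label, on its side surface: 27 mm from the tin's axis along the tin's x, 45 mm above its underside. Axes as the tin's.
- reader: code reader fixed to the table: white block 60 (x) by 90 (y) by 85 mm high, a dark window in its front face; before it a fixed round black mat, 84 mm in diameter, 3 mm thick. Origin: centre of the block's underside. z up; x points from front to back: the front face is at x = -30 mm, the mat's centre at x = -90, y = 0. A label facing the window points along the reader's +x.
- short_tin: the other slim ink tin, to be left alone: same 54 mm diameter and the same kind of label and tongue, but only 55 mm high, loose and upright on the table. Origin: centre of its underside, z up.
Mind the look-alikes: they are no part of the job. What is shaped like the ink_tin but yellow is not meant.

How it is judged:
At the end, for the whole second after the job is handed in: The tall tin stands upright (within 5 degrees), at rest on the reader's mat, within 15 mm of the mat's centre along the reader's x and along its y, its label pointing at the reader (tin's x within 15 degrees of the reader's x); the short tin is within 20 mm of where it began (x of ink_tin in the frame of reader between -0.105 and -0.075 m and y of ink_tin in the frame of reader between -0.015 and 0.015 m and z of ink_tin in the frame of reader between 0 and 0.008 m and angle between ink_tin's own z axis and vertical below 0.09 rad and angle between the x axis of ink_tin and the x axis of reader, either way round below 0.26 rad and x of label in the frame of reader above -0.08 m and linear speed of ink_tin below 0.02 m/s and angular speed of ink_tin below 0.2 rad/s and distance of short_tin from where it was at the start of the episode below 0.02 m); the robot touches nothing.
It fails at once if the short tin is moved more than 20 mm or knocked over (distance of short_tin from where it was at the start of the episode above 0.02 m or angle between short_tin's own z axis and vertical above 0.5 rad).
It also fails if it takes over 38 s, if anything falls off the work surface, if the arm or the gripper's body presses on something with over 40 N, if the wrist force passes 120 N, or if a joint passes its speed limit or range.

## Working session

There is one attempt and no reset: what is moved stays moved. The work goes in short steps, Python scripts to look and compute and a tool call to move; the robot and the scene stay as the last step left them, time stands still between calls to the robot, and variables do not carry over. Pictures are saved under pics/ and viewed, at most 10 in all, crops included, and the job is handed in when it is done.

Besides the shell and the picture viewer there is one more tool, called after "Request:" in YAML: its name, and indented under it one key for each argument. carry_out: Moves the arm, as the interface text tells. Its arguments: {"type":"object","properties":{"motion":{"type":"array","items":{"type":"number"}},"fingers":{"type":"number"},"squeeze":{"type":"number"}},"required":["motion"]}

```bash
mkdir -p pics; cat > h.py <<'E'
import numpy as np, cv2
from plant import ctrl
def world(p,u,v,d=None):
    d=p["depth"][int(v),int(u)] if d is None else d
    c=np.array([(u-p["cx"])/p["fx"]*d,-(v-p["cy"])/p["fy"]*d,-d,1])
    return (p["extrinsics"]@c)[:3]
def cloud(p):
    v,u=np.mgrid[:400,:640]; d=p["depth"]
    c=np.stack([(u-p["cx"])/p["fx"]*d,-(v-p["cy"])/p["fy"]*d,-d,np.ones_like(d)],-1)
    return (c@p["extrinsics"].T)[...,:3]
def pix(p,w):
    c=np.linalg.inv(p["extrinsics"])@np.append(w,1)
    return [round(float(p["cx"]+p["fx"]*c[0]/-c[2])),round(float(p["cy"]+p["fy"]*-c[1]/-c[2]))]
def save(p,n): cv2.imwrite("pics/"+n,p["color"][...,::-1])
E
python3 - <<'E'
from h import *
ims=[]
for n in("top","side"):
    p=ctrl.camera(n); save(p,n+"0.png"); print(n,p["fx"],p["extrinsics"].round(3).tolist(),[k for k in p])
    for t in("ink_tin","label","reader","short_tin"):
        for r in ctrl.recognise(p,t): print(t,np.round(r["location"],3),round(r["confidence"],2),pix(p,r["location"]))
s=ctrl.get_state();print(s["time"],s["ee_pos"],s["tcp_rot"])
E
```

```text
top 365.0661647182181 [[-0.001, 0.987, -0.163, 0.428], [-1.0, -0.002, -0.001, 0.051], [-0.001, 0.163, 0.987, 0.823], [0.0, 0.0, 0.0, 1.0]] ['color', 'depth', 'fx', 'fy', 'cx', 'cy', 'extrinsics', 'shot']
ink_tin [ 0.603 -0.124  0.089] 0.74 [410, 169]
ink_tin [ 0.543 -0.223  0.091] 0.58 [460, 197]
label [ 0.603 -0.122  0.087] 0.92 [409, 169]
label [ 0.544 -0.222  0.092] 0.66 [460, 197]
reader [0.56  0.234 0.065] 0.9 [238, 192]
short_tin [ 0.456 -0.135  0.048] 0.65 [414, 241]
side 404.08854200946115 [[-0.749, 0.384, -0.54, 0.178], [-0.662, -0.415, 0.624, 0.493], [0.015, 0.825, 0.565, 0.458], [0.0, 0.0, 0.0, 1.0]] ['color', 'depth', 'fx', 'fy', 'cx', 'cy', 'extrinsics', 'shot']
ink_tin [ 0.599 -0.11   0.059] 0.8 [352, 158]
ink_tin [ 0.542 -0.211  0.058] 0.77 [402, 150]
label [ 0.601 -0.11   0.056] 0.81 [351, 158]
label [ 0.538 -0.209  0.057] 0.73 [403, 152]
reader [0.541 0.27  0.062] 0.75 [220, 267]
short_tin [ 0.449 -0.124  0.043] 0.6 [419, 189]
0.5 [ 0.22247763 -0.63729572  0.24831654] [[ 9.44142297e-01  3.29538040e-01  5.98008093e-05]
 [ 3.29538043e-01 -9.44142296e-01 -4.90839792e-05]
 [ 4.02854351e-05  6.60489025e-05 -9.99999997e-01]]
```

View pics/top0.png

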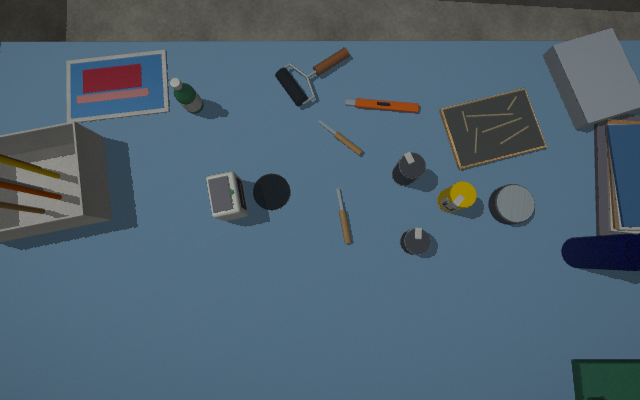

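View pics/side0.png

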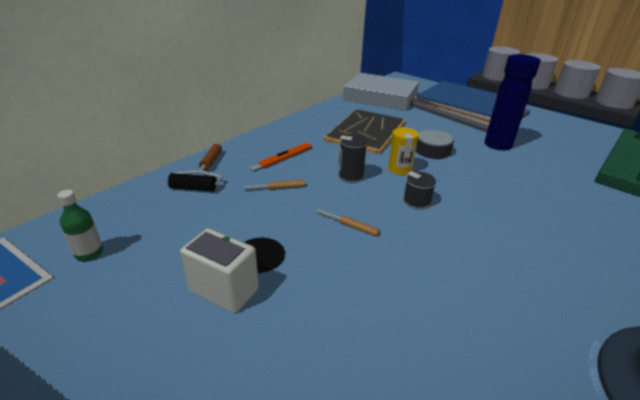

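Top view: the candidates are the dark tall tin (410,169), the yellow look-alike (460,197) and the short dark tin (416,241). The one meant is (410,169): it is dark and its lid measures about 0.09 m high. The reader block is at (227,196) and the mat at (272,192). Next I'll measure them and confirm with one crop.

```bash
cat > meas.py <<'E'
from h import *
def tin(p,c,zlo=.08,zhi=.1):
    w=cloud(p); g=p["color"].astype(int)
    m=(np.hypot(w[...,0]-c[0],w[...,1]-c[1])<.04)&(w[...,2]>zlo)&(w[...,2]<zhi)
    P=w[m]; (x,y),r=cv2.minEnclosingCircle(P[:,:2].astype(np.float32))
    b=g[m].mean(1); z=np.median(P[:,2]); k=b>(b.min()+b.max())/2
    k&=P[:,2]>z-.004
    t=P[k].mean(0); 
    return dict(n=len(P),c=(round(x,4),round(y,4)),mean=P.mean(0).round(4),r=round(r,4),z=round(z,4),tongue=t.round(4),yaw=round(np.degrees(np.arctan2(t[1]-y,t[0]-x)),1),nt=int(k.sum()))
E
python3 - <<'E'
from meas import *
for n in("top","side"):
    p=ctrl.camera(n); w=cloud(p); g=p["color"].astype(int)
    print(n,"tall",tin(p,(.603,-.127)));print("yel",tin(p,(.543,-.223)));print("short",tin(p,(.456,-.135),.045,.062))
    # block top
    near=(abs(w[...,0]-.55)<.1)&(abs(w[...,1]-.23)<.15)
    m=near&(w[...,2]>.078)&(w[...,2]<.092); P=w[m]
    r=cv2.minAreaRect(P[:,:2].astype(np.float32)); print("block",np.round(r[0],4),np.round(r[1],4),r[2],np.median(P[:,2]))
    m=near&(w[...,2]<.012)&(g.max(-1)<35)&(w[...,2]>-.01)
    m=cv2.morphologyEx(m.astype(np.uint8),cv2.MORPH_OPEN,np.ones((3,3)))>0;P=w[m]
    (x,y),rr=cv2.minEnclosingCircle(P[:,:2].astype(np.float32)); e=cv2.minAreaRect(P[:,:2].astype(np.float32)); print("mat",x,y,rr,e,np.median(P[:,2]),P[:,1].min(),P[:,1].max(),P[:,0].min(),P[:,0].max())
    if n=="top":
        a=cv2.resize(g[130:270,200:480].astype(np.uint8)[...,::-1],None,fx=2.8,fy=2.8,interpolation=cv2.INTER_CUBIC); cv2.imwrite("pics/crop.png",np.clip(a*1.8,0,255).astype(np.uint8))
    print(g[192,272],g[240,300])
E
```

```text
top tall {'n': 554, 'c': (0.6114, -0.129), 'mean': array([ 0.6103, -0.128 ,  0.0894]), 'r': 0.0283, 'z': np.float64(0.0895), 'tongue': array([ 0.6261, -0.1221,  0.0905]), 'yaw': np.float64(25.2), 'nt': 75}
yel {'n': 582, 'c': (0.5495, -0.2293), 'mean': array([ 0.5492, -0.2285,  0.0894]), 'r': 0.0282, 'z': np.float64(0.0896), 'tongue': array([ 0.5381, -0.2193,  0.0905]), 'yaw': np.float64(139.1), 'nt': 86}
short {'n': 555, 'c': (0.4575, -0.1417), 'mean': array([ 0.4568, -0.1408,  0.0546]), 'r': 0.028, 'z': np.float64(0.0548), 'tongue': array([ 0.4731, -0.143 ,  0.0556]), 'yaw': np.float64(-4.6), 'nt': 77}
block [0.5526 0.262 ] [0.0902 0.06  ] 11.567267417907715 0.08586903664891227
mat 0.5626341700553894 0.19815051555633545 0.029766786843538284 ((0.5615420937538147, 0.20128947496414185), (0.05928543582558632, 0.023616481572389603), 19.182804107666016) 0.002534223970006244 0.18245886762676386 0.21387390791391217 0.5347494341906877 0.5911066231190408
[24 28 33] [ 81 109 130]
side tall {'n': 350, 'c': (0.612, -0.1273), 'mean': array([ 0.6081, -0.1219,  0.0883]), 'r': 0.0285, 'z': np.float
[... 173 characters left out ...]
 'r': 0.0284, 'z': np.float64(0.0893), 'tongue': array([ 0.5418, -0.228 ,  0.09  ]), 'yaw': np.float64(-179.6), 'nt': 76}
short {'n': 445, 'c': (0.4575, -0.14), 'mean': array([ 0.4549, -0.1352,  0.0535]), 'r': 0.0291, 'z': np.float64(0.0544), 'tongue': array([ 0.4737, -0.1436,  0.0555]), 'yaw': np.float64(-12.7), 'nt': 54}
block [0.5517 0.2637] [0.0896 0.0598] 11.988659858703613 0.08655880102543001
mat 0.5704618096351624 0.17566226422786713 0.04143008962273598 ((0.5629746913909912, 0.16230544447898865), (0.050487734377384186, 0.08143791556358337), 60.473880767822266) 0.0030436571033121973 0.13440200963568077 0.20272388141743064 0.529613652974846 0.6092435822942961
[ 82 112 140] [ 81 115 143]
```

View pics/crop.png

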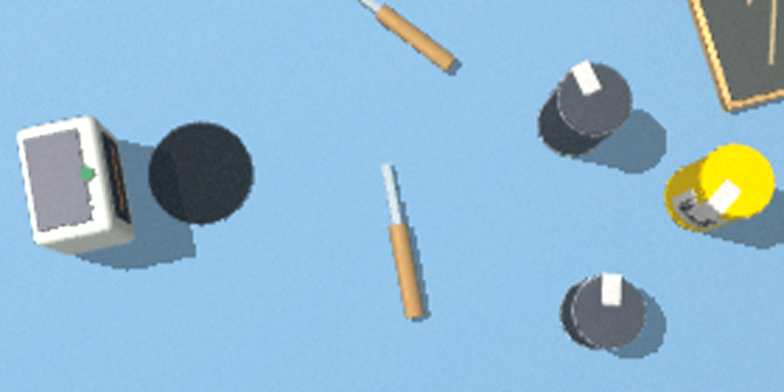

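The crop shows the dark tall tin at crop (592,100) with its tongue pointing up-left. The reader window is at (118,178), facing the mat. The tin is at (0.611,-0.128) with yaw about 22° and its top at 0.0895 m. The mat centre is (0.570,0.175) from the block and agrees with the side-view circle. Reader yaw is about 102°, so the tin must turn about +80°. The navy bottle may be in the way, so I'll check it next.

```bash
python3 - <<'E'
from h import *
for n in("top","side"):
    p=ctrl.camera(n); w=cloud(p)
    m=(p["depth"]>0)&(w[...,2]>.11)&(w[...,0]>.1)&(w[...,0]<.9)&(abs(w[...,1])<.75)
    k,L,s,c=cv2.connectedComponentsWithStats(m.astype(np.uint8))
    for i in range(1,k):
        if s[i,4]>15:
            P=w[L==i]; print(n,c[i].round(),P.min(0).round(3),P.max(0).round(3))
R=np.array(ctrl.get_state()["tcp_rot"]);p0=np.array(ctrl.get_state()["ee_pos"])
for t in([.222,-.637,.36],[.611,-.128,.36],[.611,-.128,.055]): print((R.T@(np.array(t)-p0)*100).round(2))
E
```

```text
top [175.  83.] [0.768 0.35  0.111] [0.789 0.371 0.122]
top [ 10. 161.] [0.602 0.658 0.11 ] [0.63  0.707 0.161]
top [ 11. 186.] [0.553 0.649 0.11 ] [0.581 0.696 0.164]
top [  1. 204.] [0.521 0.684 0.111] [0.531 0.691 0.119]
top [620. 251.] [ 0.399 -0.512  0.11 ] [ 0.467 -0.471  0.206]
side [517.  81.] [ 0.399 -0.538  0.11 ] [ 0.467 -0.469  0.216]
side [ 66. 196.] [0.768 0.352 0.11 ] [0.789 0.373 0.122]
[ -0.04  -0.04 -11.16]
[ 53.46 -35.28 -11.17]
[ 53.46 -35.29  19.33]
```

Request:
carry_out:
  motion: [0, 0, -4, 0, 0, 0, 0, 0, -4, 0, 0, 0, 4.5, -3, 0, 0, 0, 0, 4.5, -3, 0, 0, 0, 0, 4.5, -3, 0, 0, 0, 0, 4.5, -3, 0, 0, 0, 0, 4.5, -3, 0, 0, 0, 0, 4.5, -3, 0, 0, 0, 0]
  fingers: 0
  squeeze: 50

```text
time: 1.7
ee_pos: [0.4189, -0.3769, 0.3286]
tcp_rot: [[0.944, 0.329, 0.001], [0.329, -0.944, -0.001], [0.0, 0.001, -1.0]]
wrist_force: [-0.7, 0.0, 0.2]
opening: 1.002
gripper_force: 0.0
```

Request:
carry_out:
  motion: [4.5, -3, 0, 0, 0, 0, 4.5, -3, 0, 0, 0, 0, 4.5, -3, 0, 0, 0, 0, 0, 0, 0, 0, 0, 0, 0, 0, 0, 0, 0, 0, 0, 0, 0, 0, 0, 0]

```text
time: 2.45
ee_pos: [0.5149, -0.2506, 0.3283]
tcp_rot: [[0.945, 0.327, -0.0], [0.327, -0.945, -0.001], [-0.001, 0.001, -1.0]]
wrist_force: [-0.5, -0.1, -0.5]
opening: 0.997
gripper_force: 0.0
```

```bash
cat > go.py <<'E'
from h import *
def togo(t,yaw=None):
    "tool-frame shift (cm) to target t; turn about tool z (deg) to bring the closing line to yaw"
    s=ctrl.get_state(); R=np.array(s["tcp_rot"]); p=np.array(s["ee_pos"])
    print("pos",p.round(4),"t",round(s["time"],2),"shift",(R.T@(np.array(t)-p)*100).round(2),"tilt",R[:,2].round(4))
    a=np.degrees(np.arctan2(R[1,1],R[0,1])); print("closing",a.round(1), "tool-z turn", None if yaw is None else round(-((yaw-a+90)%180-90),1))
E
python3 - <<'E'
from go import *; from meas import tin
p=ctrl.camera("wrist"); save(p,"w1.png"); print(tin(p,(.611,-.128)))
for r in ctrl.recognise(p,"ink_tin"): print(np.round(r["location"],3),r["confidence"],pix(p,r["location"]))
togo([.611,-.128,.055],-68)
E
```

```text
{'n': 2827, 'c': (0.6102, -0.1309), 'mean': array([ 0.6106, -0.1317,  0.0899]), 'r': 0.0277, 'z': np.float64(0.0901), 'tongue': array([ 0.6242, -0.1246,  0.0907]), 'yaw': np.float64(24.4), 'nt': 416}
[ 0.612 -0.136  0.091] 0.95 [235, 31]
[ 0.552 -0.232  0.092] 0.92 [310, 125]
pos [ 0.5151 -0.2503  0.3284] t 2.55 shift [13.07 -8.44 27.33] tilt [-1.e-04 -5.e-04 -1.e+00]
closing -70.9 tool-z turn -2.9
```

View pics/w1.png

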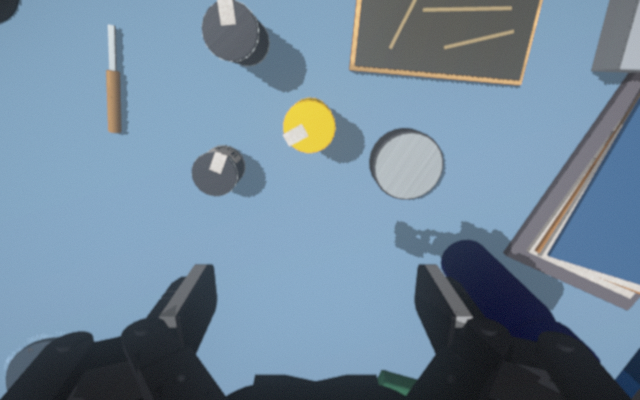

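The wrist view shows the tall tin at (232,30), the yellow at (310,125) and the short at (217,170). The wrist, top and side views agree: centre (0.611,-0.130), yaw about 23°. I'll move over it.

Request:
carry_out:
  motion: [4.4, -2.9, 0, 0, 0, -4, 4.4, -2.9, 0, 0, 0, 0, 3.5, -2.3, 0, 0, 0, 0, 0, 0, 5, 0, 0, 0, 0, 0, 5, 0, 0, 0, 0, 0, 0, 0, 0, 0, 0, 0, 0, 0, 0, 0]

```text
time: 3.42
ee_pos: [0.601, -0.1288, 0.2303]
tcp_rot: [[0.919, 0.394, 0.003], [0.394, -0.919, -0.0], [0.003, 0.002, -1.0]]
wrist_force: [0.1, 0.1, 0.6]
opening: 1.005
gripper_force: 0.0
```

```bash
python3 - <<'E'
from go import *; from meas import tin
for n in("wrist","top"):
    try: print(n,tin(ctrl.camera(n),(.611,-.13)))
    except Exception as e: print(n,e)
togo([.611,-.13,.055],-66.5)
E
```

```text
wrist {'n': 3596, 'c': (0.6114, -0.1306), 'mean': array([ 0.6122, -0.1298,  0.0902]), 'r': 0.0284, 'z': np.float64(0.0903), 'tongue': array([ 0.626 , -0.1233,  0.0911]), 'yaw': np.float64(26.6), 'nt': 542}
top {'n': 327, 'c': (0.6106, -0.1296), 'mean': array([ 0.6017, -0.1316,  0.0891]), 'r': 0.028, 'z': np.float64(0.0893), 'tongue': array([ 0.5989, -0.1245,  0.087 ]), 'yaw': np.float64(156.5), 'nt': 12}
pos [ 0.6014 -0.1286  0.2311] t 3.52 shift [ 0.75  0.46 17.62] tilt [ 4.8e-03 -9.0e-04 -1.0e+00]
closing -66.8 tool-z turn -0.3
```

Request:
carry_out:
  motion: [0.8, 0.4, 4, 0, 0, 0, 0, 0, 4, 0, 0, 0, 0, 0, 4, 0, 0, 0, 0, 0, 3, 0, 0, 0, 0, 0, 2.6, 0, 0, 0, 0, 0, 0, 0, 0, 0, 0, 0, 0, 0, 0, 0]

```text
time: 4.4
ee_pos: [0.6105, -0.1289, 0.0544]
tcp_rot: [[0.919, 0.394, 0.004], [0.394, -0.919, -0.001], [0.003, 0.002, -1.0]]
wrist_force: [0.2, -0.1, 0.8]
opening: 1.0
gripper_force: 0.0
```

```bash
python3 - <<'E'
from go import *
togo([.611,-.13,.055],-66.8)
E
```

```text
pos [ 0.6105 -0.1289  0.0544] t 4.4 shift [-0.    0.12 -0.06] tilt [ 3.6e-03 -6.0e-04 -1.0e+00]
closing -66.8 tool-z turn 0.0
```

Request:
carry_out:
  motion: [0, 0.1, 0, 0, 0, 0, 0, 0, 0, 0, 0, 0, 0, 0, 0, 0, 0, 0, 0, 0, 0, 0, 0, 0, 0, 0, 0, 0, 0, 0, 0, 0, 0, 0, 0, 0, 0, 0, 0, 0, 0, 0, 0, 0, 0, 0, 0, 0]
  fingers: 255
  squeeze: 50

```text
time: 5.4
ee_pos: [0.6102, -0.1299, 0.054]
tcp_rot: [[0.919, 0.394, 0.002], [0.394, -0.919, -0.001], [0.002, 0.002, -1.0]]
wrist_force: [-1.1, -0.2, 4.9]
opening: 0.621
gripper_force: 51.7
```

Request:
carry_out:
  motion: [0, 0, -1, 0, 0, 0, 0, 0, -2, 0, 0, 0, 0, 0, -3, 0, 0, 0, 0, 0, -3, 0, 0, 0, 0, 0, -3, 0, 0, 0, 0, 0, 0, 0, 0, 0, 0, 0, 0, 0, 0, 0]

```text
time: 6.28
ee_pos: [0.6085, -0.1295, 0.1718]
tcp_rot: [[0.919, 0.395, -0.001], [0.395, -0.919, -0.0], [-0.001, -0.0, -1.0]]
wrist_force: [-1.3, 0.0, -2.8]
opening: 0.617
gripper_force: 52.8
```

```bash
python3 - <<'E'
from go import *
p=ctrl.camera("side"); save(p,"s1.png")
togo([.570,.175,.18],11.5)
E
```

```text
pos [ 0.6082 -0.1295  0.1712] t 6.33 shift [  8.5  -29.49  -0.87] tilt [-2.3e-03  3.0e-04 -1.0e+00]
closing -66.8 tool-z turn -78.3
```

View pics/s1.png

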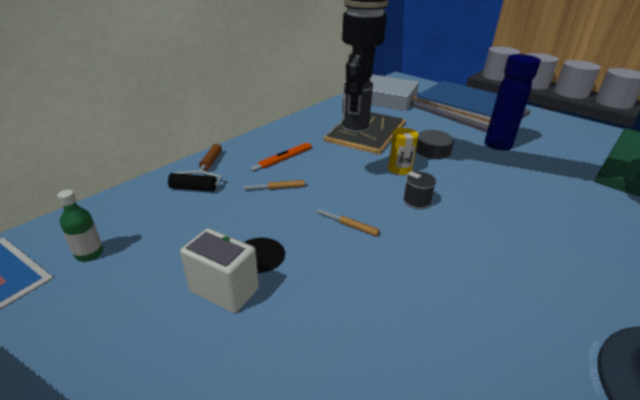

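The tin is held clear of the table at (357,105) and the short and yellow tins have not moved. I'll turn it, then translate.

Request:
carry_out:
  motion: [0, 0, -1, 0, 0, -9.8, 0, 0, 0, 0, 0, -9.8, 0, 0, 0, 0, 0, -9.8, 0, 0, 0, 0, 0, -9.8, 0, 0, 0, 0, 0, -9.8, 0, 0, 0, 0, 0, -9.8, 0, 0, 0, 0, 0, -9.8, 0, 0, 0, 0, 0, -9.8]

```text
time: 7.32
ee_pos: [0.6083, -0.1295, 0.1806]
tcp_rot: [[-0.207, 0.978, -0.003], [0.978, 0.207, 0.001], [0.001, -0.003, -1.0]]
wrist_force: [0.1, -0.7, -2.2]
opening: 0.621
gripper_force: 52.9
```

Request:
carry_out:
  motion: [0, 0, 0, 0, 0, 0, 0, 0, 0, 0, 0, 0]

```text
time: 7.58
ee_pos: [0.6088, -0.1296, 0.1815]
tcp_rot: [[-0.199, 0.98, -0.001], [0.98, 0.199, 0.0], [0.001, -0.001, -1.0]]
wrist_force: [-0.5, -0.7, -2.0]
opening: 0.618
gripper_force: 52.9
```

```bash
python3 - <<'E'
from go import *
togo([.570,.175,.18],11.5)
E
```

```text
pos [ 0.6088 -0.1296  0.1815] t 7.58 shift [30.62  2.27  0.16] tilt [-1.4e-03  3.0e-04 -1.0e+00]
closing 11.5 tool-z turn -0.0
```

Request:
carry_out:
  motion: [5.1, 0.4, 0, 0, 0, 0, 5.1, 0.4, 0, 0, 0, 0, 5.1, 0.4, 0, 0, 0, 0, 5.1, 0.4, 0, 0, 0, 0, 5.1, 0.4, 0, 0, 0, 0, 5.1, 0.3, 0, 0, 0, 0, 0, 0, 0, 0, 0, 0, 0, 0, 0, 0, 0, 0]

```text
time: 8.57
ee_pos: [0.5701, 0.1744, 0.182]
tcp_rot: [[-0.201, 0.98, -0.0], [0.98, 0.201, -0.001], [-0.001, -0.0, -1.0]]
wrist_force: [-0.3, -0.2, -2.2]
opening: 0.62
gripper_force: 52.9
```

```bash
python3 - <<'E'
from go import *
p=ctrl.camera("wrist"); save(p,"w2.png"); print("cam",p["extrinsics"][:3,3])
w=cloud(p); P=w[(w[...,2]>.08)&(w[...,2]<.092)&(abs(w[...,1]-.26)<.08)&(abs(w[...,0]-.55)<.08)]
if len(P): print(len(P),cv2.minAreaRect(P[:,:2].astype(np.float32)))
# held tin in wrist and side views: lid / tongue
s=ctrl.get_state(); c=s["ee_pos"]
for n in("wrist","side","top"):
    p=ctrl.camera(n); w=cloud(p); m=(np.hypot(w[...,0]-c[0],w[...,1]-c[1])<.035)&(w[...,2]<.235)&(w[...,2]>.1)
    b=p["color"].mean(-1); k=m&(b>110); print(n,m.sum(),w[m].min(0).round(3) if m.any() else 0,k.sum(),w[k].mean(0).round(4) if k.any() else 0)
togo([.570,.175,.062],11.5)
E
```

```text
cam [0.55366137 0.25280049 0.30759659]
14674 ((0.5522628426551819, 0.26119378209114075), (0.0895877555012703, 0.059510014951229095), 11.646380424499512)
wrist 27840 [0.536 0.156 0.129] 10201 [0.5657 0.1944 0.1988]
side 2783 [0.535 0.152 0.128] 527 [0.5628 0.1985 0.1904]
top 0 0 0 0
pos [0.5705 0.173  0.1821] t 8.78 shift [ 0.21 -0.   12.01] tilt [-2.e-04 -9.e-04 -1.e+00]
closing 11.5 tool-z turn -0.0
```

View pics/w2.png

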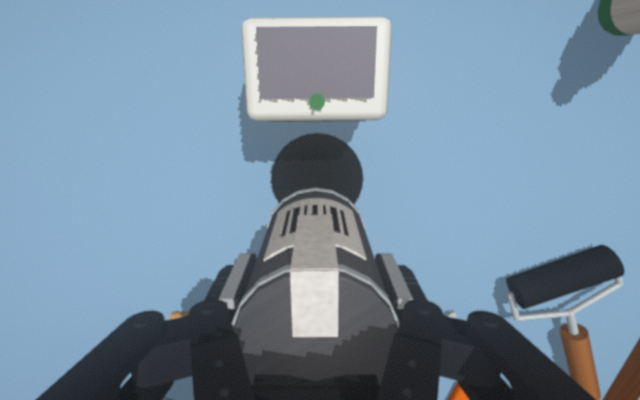

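The label, at (315,225) in the wrist view, squarely faces the reader block at (317,70), and the mat at (317,172) is straight below. I'll lower the tin.

Request:
carry_out:
  motion: [0.1, 0, 3, 0, 0, 0, 0, 0, 3, 0, 0, 0, 0, 0, 3, 0, 0, 0, 0, 0, 2, 0, 0, 0, 0, 0, 1, 0, 0, 0, 0, 0, 0, 0, 0, 0, 0, 0, 0, 0, 0, 0]

```text
time: 9.65
ee_pos: [0.5706, 0.1762, 0.0633]
tcp_rot: [[-0.202, 0.979, 0.002], [0.979, 0.202, 0.001], [0.0, 0.002, -1.0]]
wrist_force: [0.7, 0.7, -2.2]
opening: 0.621
gripper_force: 53.0
```

```bash
python3 - <<'E'
from go import *
togo([.570,.174,.057],11.5)
E
```

```text
pos [0.5706 0.1762 0.0633] t 9.65 shift [-0.2  -0.1   0.63] tilt [ 1.9e-03  7.0e-04 -1.0e+00]
closing 11.6 tool-z turn 0.1
```

Request:
carry_out:
  motion: [-0.1, 0, 0.2, 0, 0, 0, 0, 0, 0.2, 0, 0, 0, 0, 0, 0.1, 0, 0, 0, 0, 0, 0.1, 0, 0, 0, 0, 0, 0, 0, 0, 0, 0, 0, 0, 0, 0, 0]

```text
time: 10.4
ee_pos: [0.5701, 0.1747, 0.0569]
tcp_rot: [[-0.202, 0.979, 0.0], [0.979, 0.202, -0.001], [-0.001, 0.0, -1.0]]
wrist_force: [-1.9, -1.7, 4.8]
opening: 0.623
gripper_force: 53.4
```

Force on the wrist changed from -2.2 to +4.8 N at the expected height, so the tin is on the mat. I'll release it.

Request:
carry_out:
  motion: [0, 0, 0, 0, 0, 0, 0, 0, 0, 0, 0, 0, 0, 0, 0, 0, 0, 0, 0, 0, 0, 0, 0, 0, 0, 0, 0, 0, 0, 0, 0, 0, 0, 0, 0, 0, 0, 0, 0, 0, 0, 0, 0, 0, 0, 0, 0, 0]
  fingers: 0

```text
time: 11.4
ee_pos: [0.5701, 0.1748, 0.0563]
tcp_rot: [[-0.202, 0.979, 0.0], [0.979, 0.202, -0.0], [-0.0, 0.0, -1.0]]
wrist_force: [-0.6, -0.1, 0.7]
opening: 1.002
gripper_force: 0.0
```

Request:
carry_out:
  motion: [0, 0, -1, 0, 0, 0, 0, 0, -2, 0, 0, 0, 0, 0, -4, 0, 0, 0, 0, 0, -4, 0, 0, 0, 0, 0, -4, 0, 0, 0, -4, 0, 0, 0, 0, 0, -4, 0, 0, 0, 0, 0, 0, 0, 0, 0, 0, 0]

```text
time: 12.4
ee_pos: [0.5874, 0.092, 0.2075]
tcp_rot: [[-0.195, 0.981, 0.002], [0.981, 0.195, -0.002], [-0.003, 0.001, -1.0]]
wrist_force: [-0.1, -0.1, 1.1]
opening: 1.001
gripper_force: 0.0
```

```bash
python3 - <<'E'
from go import *; from meas import tin
for n in("wrist","side"):
    p=ctrl.camera(n); d=tin(p,(.570,.174)); print(n,d,"short",tin(p,(.457,-.141),.045,.062)["c"] if n=="side" else "")
    e=np.array(d["c"])-[.552,.262]; a=np.radians(101.8); print("in reader frame",e@[np.cos(a),np.sin(a)],e@[-np.sin(a),np.cos(a)])
    if n=="wrist": save(p,"w3.png")
togo([.57,.174,.2],11.5)
E
```

```text
wrist {'n': 5736, 'c': (0.5697, 0.1759), 'mean': array([0.5695, 0.1763, 0.0931]), 'r': 0.0282, 'z': np.float64(0.0932), 'tongue': array([0.5661, 0.1917, 0.094 ]), 'yaw': np.float64(103.0), 'nt': 884} short 
in reader frame -0.08790006228998076 0.0002811572824963868
side {'n': 814, 'c': (0.5694, 0.1788), 'mean': array([0.5648, 0.1824, 0.0912]), 'r': 0.0285, 'z': np.float64(0.0928), 'tongue': array([0.5675, 0.1948, 0.0934]), 'yaw': np.float64(96.9), 'nt': 126} short (0.4579, -0.1404)
in reader frame -0.08499999804701937 -1.8221051216329115e-05
pos [0.5863 0.0966 0.2076] t 12.5 shift [ 7.91 -0.04  0.76] tilt [ 1.5e-03  6.0e-04 -1.0e+00]
closing 11.6 tool-z turn 0.1
```

View pics/w3.png

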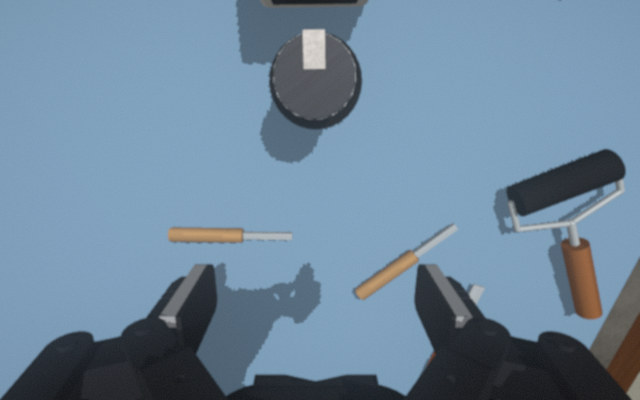

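The tin stands on the mat at (316,80) with its tongue at (314,48) pointing at the reader. Its top is at 0.093 m, its offset is under 5 mm, its yaw error is small and the gripper is clear.

```bash
python3 -c "
from plant import ctrl
print(ctrl.finish_job())"
```

```text
the job is handed in; nothing more can be done
None
```

The tall dark tin stands upright on the reader's mat with its label facing the window, measured within 5 mm and about 5° of target; the short tin hasn't moved, and the job is handed in (no verdict was returned).

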